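# Lock a keyed lens carrier in the inspection stand

## Robot

A 7-joint arm with a two-finger parallel gripper is mounted at the origin on a cart in front of the work surface, level with it; the furniture and walls round the work are solid. World frame = base frame: x ahead of the robot, y to its left, z up, the work surface at z = 0. Lengths are in m, angles in rad, forces in N, time in s.
With the tool pointing down it reaches from about 0.425 to 0.875 m from the base axis. Payload 4.7 kg.
Tool frame: the origin (TCP) lies at the very end of the fingers, on their centre line; the grasp point (between the pads) lies 19 mm behind it (bot.grasp_offset is the distance from the TCP to the grasp point, in m); z points along the fingers, x is the direction in which the jaws open and shut, and the axes are right-handed (so a half turn about z gives the same grasp; the last joint's range is limited). The gripper opens to 87 mm and grips with 3 to 60 N. Pads are 19 mm wide; open, the fingers measure 117 mm over their backs; the gripper's body (75 mm by 190 mm) begins 51 mm behind the grasp point.
Start: joints at [-1.17, 0.321, -0.07, 1.45, 0.023, 1.371, -0.057], TCP at [0.245, 0.602, 0.223] pointing down, gripper open.
Joint ranges: [-2.86, 2.86], [-0.3, 2.09], [-1.38, 1.24], [0.06, 2.45], [-1.56, 4.7], [0.09, 2.05], [-2.69, 2.69]. Speed limits (rad/s): [2.57, 2.57, 3.14, 3.14, 3.14, 3.14, 3.14].

## Interface

Orientations are given as a unit quaternion [w, x, y, z].
In Python, from workcell import bot gives the robot as it stands.
- The arm moves only by the shell command python3 -m crank 'ROWS' [FORCE]. ROWS is a JSON object of lists of equal length, an entry for each row: "linear": the shift along the tool's x, y, z in m, a list of three; "rot": the turn, a rotation vector about the tool's x, y, z in rad, a list of three; "fingers": the opening in per cent of the stroke, from 0 (shut) to 100 (fully open). In form: {"linear": [[x, y, z], ...], "rot": [[ax, ay, az], ...], "fingers": [fingers, ...]}. A call has 1 to 5 rows; each row is the pose to reach, as a shift and turn from the pose commanded when the call began, along the tool's axes at that moment; what a row does not reach only later rows make up. A row lasts 1/10 s, in which the tool goes at most 50 mm and 8.59 degrees, less where a joint would pass 70% of its speed; a pose out of reach is approached as far as the arm can. A call with a gripper value outside its range is refused whole. The fingers move at their own pace and stop on an object; FORCE is the grip in N (left out, the last holds). Time passes only in rows, so rows that repeat a pose let the fingers close. It gives the time, the measured TCP pose, the force and the opening at its end, in the units of the state.
- bot.read_state(): the state, without advancing time (a new reading comes with each control period).
- bot.grab_frame(name): name is "scene" or "side" or "wrist"; returns (picture, depth): 420x560x3 uint8, red, green, blue; 420x560 float32, m along the optical axis (not along the pixel's ray), 0 where there is no reading.
- bot.camera_info(name): a dict with "K" (3x3 intrinsics, pixels), "k1" (the pictures are not rectified: a ray, as slopes to the right and down, at radius r is drawn at 1 + k1 r^2 times it, then the intrinsics apply), "rvec" (rotation vector, rad) and "tvec" (3), from world to camera coordinates, as OpenCV has them. Camera axes: x right, y down, z forward; pixel columns grow to the right and rows downward; lengths in m; the calibration is good to about 2 mm. A picture is of the moment at which its call begins: read the wrist's pose just before it. camera_info takes no time and is no camera call; for the wrist camera it gives the pose at the moment of the call.
- bot.close_job(): hands the job in, once; it reports no verdict.
Trained networks look in the newest picture that a camera, given by its name, has taken for a name from the list of things; names that differ only in an ending like _2 or _b are one class to them, and where a whole thing is asked for, a point or a joint stands for the part that bears it (a point fixed in the world has none). Each returns a list of dicts, best first, with "conf" (0 to 1); they miss things now and then, are a little off and sometimes report something else, mostly with a low value. They report only what shows in the picture. A call takes as long as a camera call.
- bot.search_frame(camera, target): "bbox" ([left, top, width, height] in pixels, round what is visible of it).
- bot.cut_out(camera, target): "mask" (420x560 bool, what is visible of it) and "bbox" ([left, top, width, height] in pixels, round what is visible of it).
The state is a dict: "time_s": time; "joints": joint angles; "dq": joint speeds; "joint_torque": joint torques, N m; "ee_pos": TCP position; "orientation": TCP orientation; "force": force on the tool from outside, world axes, zero at the start; "wrist_torque": the same for the moment, N m; "finger_gap": finger opening in m.
Only numpy, scipy, OpenCV 4.12 (cv2) and the standard library are available. Lean on these libraries where they do the work, as an engineer would, in place of code of your own. Each camera call takes 0.05 s, during which the arm holds its last target. There are 200 camera calls.

## Task

Raise the orange lever under the lamp hood of the inspection stand to swing its presser arm up, load the round lens carrier into the ring-shaped nest and turn it there until the key under it drops into the slot and the disc sits fully home, flush with the ring. Then press the lever all the way down again so that the presser foot holds the carrier. Work the presser by its lever only, without pushing on the presser arm, and leave the yellow marker and the eye loupe where they are.

Things in the scene. Friction and masses are not known exactly. Their poses are not given: they have to be found in the camera images.
- stand: grey inspection stand fixed to the table, base 325x220x12 mm. Origin on the table top straight under the nest's centre; x points from the nest back to head and lamp hood (away from the robot), z up. Head blocks: x 0.135 to 0.22; y 0.049 to 0.061: 117 mm high; y -0.023 to 0.023: up to 65 mm. Back plate at x 0.224 to 0.238
- nest (a point): centre of the nest's flat bed, 20 mm above the table; axes as the stand's. Round it a steel ring, inside diameter 115, outside 129 mm, rim 30 mm above the table. A straight slot, 16 mm wide and 8 mm deep, runs across the bed's middle. Its direction is not measured: anywhere within 0.45 rad either side of the stand's x axis
- hood_edge (a point): middle of the lower front edge of the white lamp hood, 251 mm above the table, at stand x 0.115; the hood reaches back from here to x 0.24, 115 mm to either side, and is 22 mm thick
- carrier: loose lens carrier, 0.25 kg: disc 110 mm across, 10 mm thick, black grip bar on top 52 mm along x, 18 mm along y (grip there), top at 57 mm. Key under it along x: 70x10 mm, 6 mm deep. Origin: centre of the key's underside, z up; disc top at 16 mm. Half turn is the same. Origin 20 mm above the table on the bed, 14 mm when home (disc top flush with ring); drops in within 0.05 rad of the slot
- lever (a joint): angle of the orange-tipped lever: 0 fully down at its stop (pad end 0.4 rad below level), 0.8 rad fully raised (0.4 rad above level). Pivot along the stand's y axis at stand (0.20, 0.075, 0.10), 75 mm behind the pad's centre. Friction of about 5 N at the pad, up to 8 N pressing down on the carrier at the end; firm stops; it stays where it is left
- lever_pad (a point): centre of the top face of the lever's orange pad: 32 mm long, 36 mm wide along the stand's y (can be pinched across this), 10 mm thick. About 75 mm above the table when down, 134 mm raised, stand x about 0.13, 15 mm behind the hood's front edge: no room for a vertical gripper; come from the front, tilted about 40 degrees, fingers pointing down and away from the robot
- presser: steel presser arm, 110 mm long, 16 mm wide, sprung black rubber foot of 16 mm diameter at its end; geared to the lever. Origin on its pivot at stand (0.15, 0, 0.05). Lever raised: it stands up clear of the nest, its end at stand x about 0.09, up to 160 mm high. Lever down: it lies level, the foot pressing on the carrier's rim
- marker: loose yellow marker, 102 mm long, 14 mm thick, lying along its y axis; origin under its middle. Leave it
- loupe: loose black eye loupe, 39 mm in diameter, 40 mm high; origin under its centre. Leave it

How it is judged:
By the outcome, as a careful person would: the job done as asked, in the order asked, and still so for the second after the job is handed in, with the robot touching nothing.
It also fails if it takes over 72 s, if anything falls off the work surface, if the arm or the gripper's body presses on something with over 40 N, if the wrist force passes 120 N, or if a joint passes its speed limit or range.

## Working session

There is one attempt and no reset: what is moved stays moved. The work goes in short steps, Python scripts to look and compute and a shell command to move; the robot and the scene stay as the last step left them, time stands still between calls to the robot, and variables do not carry over. Pictures are saved under pics/ and viewed, about 8 in all and at most 12, crops included, and the job is handed in when it is done.

```bash
mkdir -p pics; ls
cat > h.py <<'E'
import numpy as np, cv2, json
from scipy.spatial.transform import Rotation as R
from workcell import bot
def cam(n):
    c=bot.camera_info(n); K=np.array(c["K"]); Rm=cv2.Rodrigues(np.array(c["rvec"],float))[0]; return K,float(c["k1"]),Rm,np.array(c["tvec"],float)
def rays(c,uv):
    K,k1,Rm,t=c; uv=np.asarray(uv,float).reshape(-1,2)
    d=np.array([k1,0,0,0,0.]); return cv2.undistortPoints(uv[:,None],K,d)[:,0]
def to_world(c,uv,z):
    n=rays(c,uv); p=np.c_[n,np.ones(len(n))]*np.asarray(z).reshape(-1,1); return (p-c[3])@c[2]
def on_plane(c,uv,h):
    n=rays(c,uv); d=np.c_[n,np.ones(len(n))]@c[2]; o=-c[2].T@c[3]; return o+d*((h-o[2])/d[:,2])[:,None]
def proj(c,P):
    return cv2.projectPoints(np.asarray(P,float).reshape(-1,1,3),cv2.Rodrigues(c[2])[0],c[3],c[0],np.array([c[1],0,0,0,0.]))[0][:,0]
def cloud(c,dep):
    v,u=np.mgrid[0:420,0:560]; W=to_world(c,np.c_[u.ravel(),v.ravel()],dep.ravel()).reshape(420,560,3); W[dep==0]=np.nan; return W
def st():
    s=bot.read_state(); q=s["orientation"]; return s,np.array(s["ee_pos"]),R.from_quat([q[1],q[2],q[3],q[0]])
def rel(p,Rt):
    "linear/rot in tool axes from current measured pose to TCP p, orientation Rt"
    s,p0,R0=st(); return R0.inv().apply(np.array(p)-p0).round(4),(R0.inv()*Rt).as_rotvec().round(4)
E
python3 - <<'E'
from h import *
for n in ["scene","side"]:
    c=cam(n); im,d=bot.grab_frame(n); np.savez(f"{n}.npz",im=im,d=d); cv2.imwrite(f"pics/{n}.png",im[:,:,::-1])
    print(n,(-c[2].T@c[3]).round(3),c[2][2].round(2)); W=cloud(c,d)
    for t in ["carrier","lever_pad","presser","hood_edge","stand","nest","marker","loupe"]:
        try:
            for r in bot.cut_out(n,t)[:2]:
                m=r["mask"]; print(t,round(r["conf"],2),r["bbox"],np.nanmedian(W[m],0).round(3),np.nanmin(W[m],0).round(3),np.nanmax(W[m],0).round(3))
        except Exception as e: print(t,e)
print(st())
E
python3 -c "
import cv2,numpy as np
a=[cv2.imread('pics/%s.png'%n) for n in ('scene','side')]
"
```

```text
pics
scene [-0.028 -0.86   1.143] [ 0.38  0.61 -0.69]
carrier 0.77 [344.1, 324.8, 39.0, 30.3] [ 0.481 -0.472  0.017] [ 0.433 -0.52  -0.002] [ 0.543 -0.412  0.062]
stand 0.59 [205.7, 122.8, 99.1, 113.4] [0.588 0.253 0.059] [ 0.348  0.081 -0.007] [0.863 0.594 0.28 ]
nest 0.8 [210.2, 121.9, 90.6, 116.0] [0.585 0.252 0.057] [ 0.348  0.061 -0.008] [0.825 0.724 0.28 ]
marker 0.67 [254.2, 236.5, 16.5, 19.9] [0.43  0.035 0.014] [0.39  0.012 0.003] [0.474 0.06  0.021]
loupe 0.63 [340.5, 355.6, 16.1, 16.3] [ 0.403 -0.5    0.028] [ 0.389 -0.515 -0.001] [ 0.439 -0.48   0.043]
side [0.198 1.295 0.725] [ 0.21 -0.9  -0.38]
carrier 0.63 [290.3, 189.8, 26.4, 18.7] [ 0.492 -0.446  0.017] [ 0.441 -0.567 -0.004] [ 0.556 -0.406  0.06 ]
lever_pad 0.69 [196.9, 269.5, 35.9, 15.8] [0.589 0.353 0.084] [0.546 0.294 0.038] [0.65  0.363 0.114]
presser 0.74 [291.9, 189.6, 26.8, 20.9] [ 0.49  -0.446  0.017] [ 0.441 -0.566 -0.001] [ 0.542 -0.406  0.06 ]
presser 0.47 [225.1, 271.8, 36.0, 14.6] [0.531 0.264 0.06 ] [0.487 0.179 0.009] [0.609 0.29  0.069]
hood_edge 0.85 [181.2, 189.2, 118.8, 128.9] [0.592 0.323 0.057] 
[... 741 characters left out ...]
1090906e+01, -4.02287738e-01, -3.12768316e+01,
       -6.35567168e-02,  3.37484688e-02,  2.37906352e-05]), 'ee_pos': array([0.24522213, 0.60200549, 0.22259478]), 'orientation': array([-1.37186747e-05,  8.29824901e-01,  5.58023861e-01,  6.51678194e-05]), 'force': array([-0.60831771, -0.07833673,  0.03755872]), 'wrist_torque': array([-0.02348961,  0.01592545, -0.03979942]), 'finger_gap': 0.0867543856033584}, array([0.24522213, 0.60200549, 0.22259478]), Rotation.from_matrix(array([[ 3.77218733e-01,  9.26124192e-01,  9.28450629e-05],
                            [ 9.26124188e-01, -3.77218741e-01,  9.54985920e-05],
                            [ 1.23466454e-04,  4.99622007e-05, -9.99999991e-01]])))
```

View pics/scene.png

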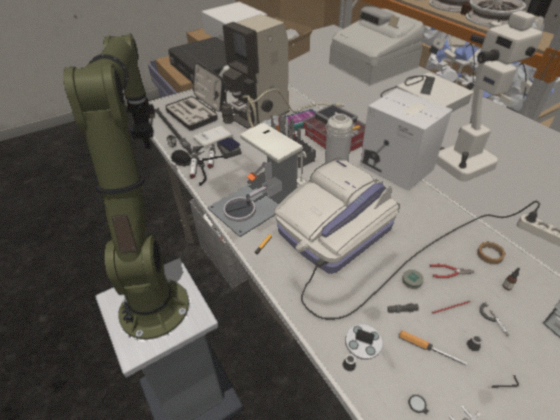

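View pics/side.png

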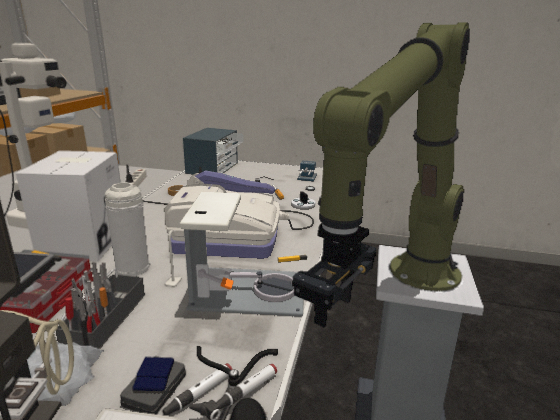

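The scene view shows the ring nest at about (238,208), the hood at (270,142), the orange pad at (252,178), the carrier at (364,341), the marker at (263,244) and the loupe at (349,362). The side view shows the pad at (228,283) and the ring at (275,287). Next I'll fit the stand pose.

```bash
cat > a.py <<'E'
from h import *
pts={}
for n in ["scene","side"]:
    f=np.load(n+".npz"); c=cam(n); W=cloud(c,f["d"]); im=f["im"].astype(int)
    m=(abs(W[...,2]-.273)<.012)&(W[...,0]>.3)&(W[...,0]<.85)&(W[...,1]>.1)&(W[...,1]<.6)
    k,l,s,_=cv2.connectedComponentsWithStats(m.astype(np.uint8)); j=1+np.argmax(s[1:,4]); p=W[l==j]
    r=cv2.minAreaRect(p[:,:2].astype(np.float32)); print(n,"hood",r,np.median(p[:,2]),len(p)); print(cv2.boxPoints(r).round(3).tolist())
    g=(im[...,0]>170)&(im[...,1]<130)&(im[...,2]<90)&(W[...,1]>.1)&(W[...,1]<.6)
    p=W[g]; print("orange",len(p),np.nanmedian(p,0))
    m=(abs(W[...,2]-.03)<.006)&(W[...,0]>.3)&(W[...,0]<.6)&(W[...,1]>.08)&(W[...,1]<.4)
    p=W[m]; print("ring pts",len(p), p.mean(0), p.min(0),p.max(0))
    u0,v0=(150,100) if n=="scene" else (160,180)
    cr=f["im"][v0:v0+150,u0:u0+200,::-1]; cv2.imwrite(f"pics/{n}_c.png",cv2.resize(cr,(600,450),interpolation=cv2.INTER_CUBIC))
E
python3 a.py; python3 -c "
import cv2,numpy as np
a=cv2.imread('pics/scene_c.png')"
```

```text
scene hood ((0.6175678968429565, 0.27397018671035767), (0.1281123161315918, 0.2341645359992981), 9.296104431152344) 0.27279495424445116 1223
[[0.5350000262260437, 0.3790000081062317], [0.5730000138282776, 0.14800000190734863], [0.699999988079071, 0.16899999976158142], [0.6620000004768372, 0.4000000059604645]]
orange 29 [0.5546214  0.3409976  0.07418401]
ring pts 184 [0.45262911 0.24415649 0.02923902] [0.37939719 0.17800096 0.02408472] [0.59525744 0.30979435 0.03563333]
side hood ((0.6215325593948364, 0.27847006916999817), (0.1235513761639595, 0.2330549657344818), 9.8059720993042) 0.27265219464955637 1637
[[0.5410000085830688, 0.382999986410141], [0.5809999704360962, 0.15299999713897705], [0.7020000219345093, 0.17399999499320984], [0.6629999876022339, 0.40400001406669617]]
orange 63 [0.55879323 0.34780424 0.07662574]
ring pts 310 [0.47382546 0.23210695 0.0294189 ] [0.38807741 0.08000338 0.02400127] [0.59962904 0.31234929 0.03594708]
```

View pics/scene_c.png

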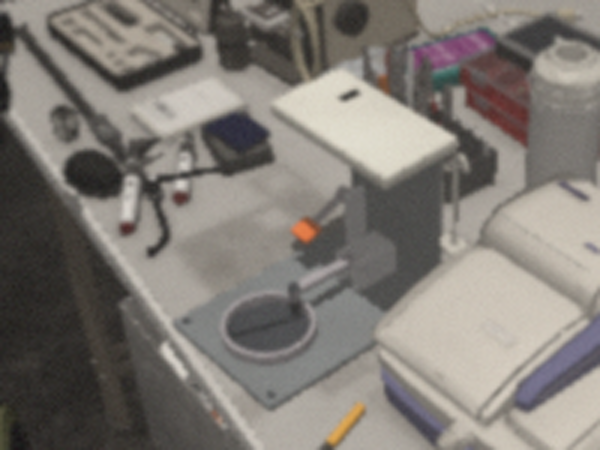

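```bash
cat >> h.py <<'E'
import os
S=json.load(open("stand.json")) if os.path.exists("stand.json") else [.446,.246,.166]
def sw(p,S=S):
    return R.from_euler("z",S[2]).apply(p)+[S[0],S[1],0]
def ws(p,S=S):
    return R.from_euler("z",-S[2]).apply(np.asarray(p)-[S[0],S[1],0])
def Rtilt(deg,yaw=S[2]):
    "fingers down and away by deg, jaw x along stand y"
    a=np.radians(deg); z=[np.sin(a),0,-np.cos(a)]; x=[0,1,0]; y=np.cross(z,x); return R.from_euler("z",yaw)*R.from_matrix(np.c_[x,y,z])
E
python3 - <<'E'
from h import *
c=cam("wrist"); s,p,R0=st(); print("cam in tool",R0.inv().apply(-c[2].T@c[3]-p),"axis in tool",R0.inv().apply(c[2][2]), c[0][0])
t=sw([-.04,.06,.18]); print(t,rel(t,Rtilt(35)))
print((R0.inv()*Rtilt(35)).as_rotvec(True))
E
```

```text
cam in tool [-0.00016952 -0.0726188  -0.16186217] axis in tool [0.00111164 0.26369381 0.96460579] [348.62239295   0.         280.23980922]
[0.39663554 0.29856567 0.18      ] (array([-0.2239,  0.2547,  0.0426]), array([-0.595 ,  0.1687, -0.5354]))
[-34.08835275   9.66475955 -30.67330502]
```

```bash
python3 -m crank '{"linear":[[-0.03,0.035,0],[-0.06,0.07,0],[-0.095,0.11,0.01],[-0.13,0.145,0.02],[-0.16,0.18,0.03]],"rot":[[-0.1,0.03,-0.09],[-0.2,0.06,-0.18],[-0.3,0.085,-0.27],[-0.4,0.11,-0.36],[-0.5,0.14,-0.45]],"fingers":[100,100,100,90,75]}' 30
python3 - <<'E'
from h import *
t=sw([-.04,.06,.18]); print(rel(t,Rtilt(35)))
E
```

```text
time_s: 1.4
ee_pos: [0.3511, 0.3868, 0.1933]
orientation: [0.166, 0.656, 0.71, 0.196]
force: [2.1, 0.0, 0.2]
finger_gap: 0.0779
(array([-0.092 ,  0.0273,  0.0287]), array([-0.091 ,  0.0255, -0.0805]))
```

```bash
python3 -m crank '{"linear":[[-0.045,0.013,0.014],[-0.09,0.027,0.028],[-0.09,0.027,0.028]],"rot":[[-0.045,0.013,-0.04],[-0.09,0.025,-0.08],[-0.09,0.025,-0.08]],"fingers":[75,72,72]}'
cat > w.py <<'E'
from h import *
import sys
s,p,R0=st(); c=cam("wrist"); im,d=bot.grab_frame("wrist"); np.savez("wrist.npz",im=im,d=d); cv2.imwrite(sys.argv[1],im[:,:,::-1])
import pickle; pickle.dump(c,open("wc.pkl","wb")); print(p,ws(p),s["force"])
E
python3 w.py pics/w1.png
```

```text
time_s: 1.7
ee_pos: [0.396, 0.2917, 0.1735]
orientation: [0.196, 0.622, 0.725, 0.22]
force: [0.5, 0.4, -0.5]
finger_gap: 0.064
[0.39596884 0.29171045 0.17351921] [-0.04179027  0.05334918  0.17351921] [ 0.53217228  0.44510707 -0.48901014]
```

View pics/w1.png

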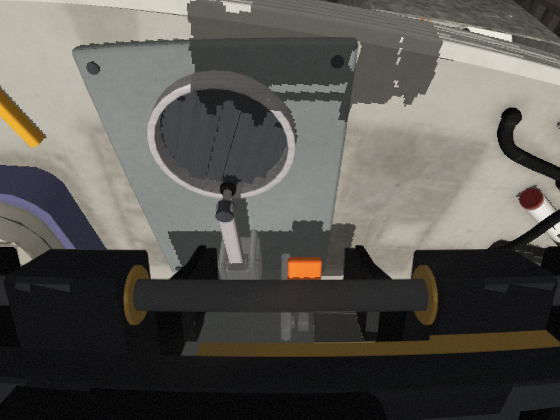

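The wrist view has the robot side at the top. The ring is centred at about (222,135), the orange pad is at (304,268) between the fingers, and a faint slot line crosses the bed.

```bash
cat > fit.py <<'E'
from h import *
import pickle
from scipy.optimize import least_squares
c=pickle.load(open("wc.pkl","rb")); f=np.load("wrist.npz"); im=f["im"].astype(int); d=f["d"]; W=cloud(c,d)
print("table z",np.nanmedian(W[60:240,380:480][...,2]))
L=im.sum(2); v,u=np.mgrid[0:420,0:560]
P=on_plane(c,np.c_[u.ravel(),v.ravel()],.03).reshape(420,560,3)
C=np.array([.446,.246])
for k in range(4):
    r=np.hypot(P[...,0]-C[0],P[...,1]-C[1])
    m=(abs(W[...,2]-.03)<.0045)&(abs(r-.061)<(.015 if k==0 else .008))
    q=P[m][:,:2]; s=least_squares(lambda x:np.hypot(*(q-x[:2]).T)-x[2],[*C,.061],loss="soft_l1",f_scale=.002).x; C=s[:2]
print("ring",s,m.sum())
o=(im[...,0]>180)&(im[...,1]<140)&(im[...,2]<90); print("orange px",np.c_[u[o],v[o]].min(0),np.c_[u[o],v[o]].max(0))
q=W[o]; q=q[~np.isnan(q[:,0])]; print("orange stand",np.median(ws(q),0),ws(q).min(0),ws(q).max(0))
# base edge direction: ws
g=bot.search_frame
# bed dark slot: rectify the bed plane
n=320; s_=.13/n
ii,jj=np.mgrid[0:n,0:n]; X=np.stack([C[0]+(n/2-ii)*s_,C[1]+(n/2-jj)*s_,0*ii+.02],-1)
uv=proj(c,X.reshape(-1,3)).astype(np.float32).reshape(n,n,2)
bed=cv2.remap(f["im"],uv[...,0],uv[...,1],cv2.INTER_LINEAR)
n2=400; s2=.36/n2; ii,jj=np.mgrid[0:n2,0:n2]; X=np.stack([C[0]+.2-ii*s2,C[1]+(n2/2-jj)*s2,0*ii+.012],-1)
uv=proj(c,X.reshape(-1,3)).astype(np.float32).reshape(n2,n2,2); b2=cv2.remap(f["im"],uv[...,0],uv[...,1],cv2.INTER_LINEAR)
out=np.hstack([cv2.resize(cv2.convertScaleAbs(bed,alpha=1.6,beta=0),(400,400)),b2]); cv2.imwrite("pics/rect.png",out[:,:,::-1])
# slot depth
r=np.hypot(W[...,0]-C[0],W[...,1]-C[1]); m=(r<.054)&(W[...,2]<.016)&(W[...,2]>.008); q=W[m][:,:2]; print("slot pts",len(q),"bed",np.nanmedian(W[(r<.05)][:,2]))
if len(q)>10:
    V=np.linalg.svd(q-q.mean(0))[2][0]; print("slot dir",np.arctan2(V[1],V[0]),q.mean(0)-C)
E
python3 fit.py
```

```text
table z 1.5564899804351863e-05
ring [0.44265819 0.24659658 0.06020866] 3373
orange px [ 3 19] [422 277]
orange stand [0.12125478 0.07408463 0.07518272] [-0.04082066 -0.19411867 -0.51731756] [0.13274317 0.35036027 0.08044191]
slot pts 1911 bed 0.01966878217837318
slot dir -0.17961174536494903 [-0.00220568 -0.00115246]
```

View pics/rect.png

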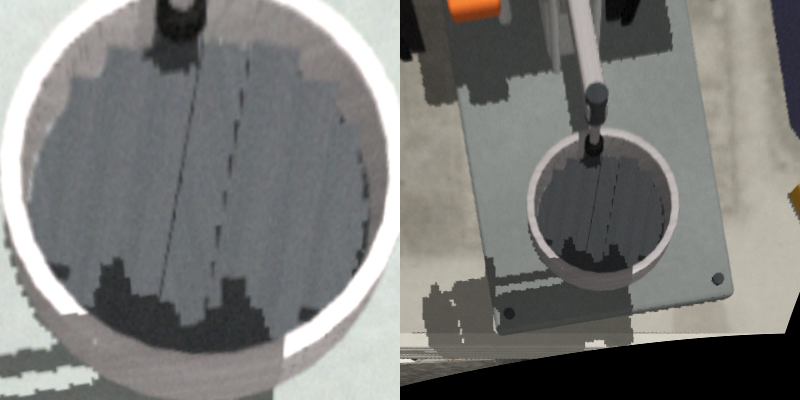

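```bash
echo '[0.4432,0.2466,0.169]' > stand.json
python3 - <<'E'
from h import *
for t in ([.075,.075,.124],[.120,.075,.060]): print(rel(sw(t),Rtilt(35)))
E
```

```text
(array([0.0205, 0.0636, 0.1072]), array([-0.0094,  0.0128, -0.0104]))
(array([0.0216, 0.0644, 0.1854]), array([-0.0094,  0.0128, -0.0104]))
```

```bash
python3 -m crank '{"linear":[[0.01,0.025,0.03],[0.02,0.05,0.06],[0.021,0.064,0.105],[0.021,0.064,0.105]],"rot":[[0,0,0],[-0.009,0.013,-0.01],[-0.009,0.013,-0.01],[-0.009,0.013,-0.01]],"fingers":[62,60,60,60]}'
python3 w.py pics/w2.png
python3 - <<'E'
from h import *
import pickle
print(rel(sw([.120,.075,.060]),Rtilt(35)))
c=pickle.load(open("wc.pkl","rb")); f=np.load("wrist.npz"); im=f["im"].astype(int);W=cloud(c,f["d"])
o=(im[...,0]>180)&(im[...,1]<140)&(im[...,2]<90)&(abs(ws(W.reshape(-1,3)).reshape(W.shape)[...,0]-.12)<.04)
k,l,s,_=cv2.connectedComponentsWithStats(o.astype(np.uint8)); print(s[1:][s[1:,4]>40])
q=ws(W[o]); print(np.nanpercentile(q,[2,50,98],axis=0).round(4))
E
```

```text
time_s: 2.15
ee_pos: [0.5046, 0.3385, 0.1249]
orientation: [0.193, 0.614, 0.73, 0.229]
force: [-1.1, -0.4, -0.2]
finger_gap: 0.0527
[0.50464419 0.3385278  0.12494147] [0.07603077 0.08028344 0.12494147] [-1.09341181 -0.40869914 -0.18965539]
(array([-0.0066, -0.0014,  0.0807]), array([-0.0007, -0.0042,  0.003 ]))
[[246 229  50  28 253]]
[[0.1156 0.0565 0.0702]
 [0.1177 0.0757 0.0721]
 [0.1361 0.0912 0.0797]]
```

View pics/w2.png

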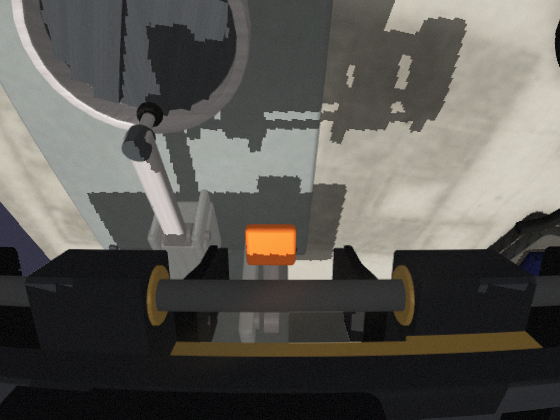

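The pad at (271,245) lies between the open fingers, slightly off centre. I'll advance and pinch it.

```bash
python3 -m crank '{"linear":[[-0.006,-0.001,0.035],[-0.006,-0.001,0.065],[-0.006,-0.001,0.079],[-0.006,-0.001,0.079],[-0.006,-0.001,0.079]],"rot":[[0,-0.004,0.003],[0,-0.004,0.003],[0,-0.004,0.003],[0,-0.004,0.003],[0,-0.004,0.003]],"fingers":[60,60,60,40,20]}' 30
python3 -m crank '{"linear":[[0,0,0],[0,0,0],[0,0,0]],"rot":[[0,0,0],[0,0,0],[0,0,0]],"fingers":[10,10,10]}' 30
python3 - <<'E'
from h import *
s,p,R0=st(); print(ws(p))
x0=ws(p)
for l in [.2,.4,.6,.8]:
    f=lambda l:np.array([.2-.083*np.cos(l-.4),0.075,.1+.083*np.sin(l-.4)])
    print(l,R0.inv().apply(R.from_euler("z",S[2]).apply(f(l)-f(0))).round(4))
E
```

```text
time_s: 2.7
ee_pos: [0.5475, 0.343, 0.0661]
orientation: [0.194, 0.614, 0.729, 0.233]
force: [1.9, -5.3, -3.0]
finger_gap: 0.0431
time_s: 3.0
ee_pos: [0.5482, 0.3394, 0.0659]
orientation: [0.195, 0.616, 0.728, 0.231]
force: [-0.0, -6.0, 1.1]
finger_gap: 0.0347
[0.11915194 0.07384547 0.06586556]
0.2 [-0.      0.0051 -0.0158]
0.4 [ 0.      0.0133 -0.0302]
0.6 [ 0.      0.0242 -0.0427]
0.8 [ 0.      0.0373 -0.0528]
```

```bash
python3 -m crank '{"linear":[[0,0,0],[0,0,0.006],[0,0,0.006],[0,0,0.006],[0,0,0.006]],"rot":[[0,0,0],[0,0,0],[0,0,0],[0,0,0],[0,0,0]],"fingers":[55,55,20,10,10]}' 35
python3 -m crank '{"linear":[[0,0,0],[0,0.001,-0.004],[0,0.003,-0.009],[0,0.005,-0.015],[0,0.008,-0.022]],"rot":[[0,0,0],[0,0,0],[0,0,0],[0,0,0],[0,0,0]],"fingers":[10,10,10,10,10]}' 35
```

```text
time_s: 3.5
ee_pos: [0.5524, 0.3402, 0.0602]
orientation: [0.195, 0.615, 0.728, 0.231]
force: [0.3, -6.2, 3.0]
finger_gap: 0.0351
time_s: 4.0
ee_pos: [0.5463, 0.339, 0.0817]
orientation: [0.195, 0.615, 0.728, 0.231]
force: [10.2, -3.2, -6.2]
finger_gap: 0.0358
```

```bash
python3 -m crank '{"linear":[[0,0.005,-0.007],[0,0.01,-0.013],[0,0.016,-0.02],[0,0.023,-0.026],[0,0.030,-0.033]],"rot":[[0,0,0],[0,0,0],[0,0,0],[0,0,0],[0,0,0]],"fingers":[10,10,10,10,10]}' 35
python3 -m crank '{"linear":[[0,0.001,-0.001],[0,0.002,-0.002],[0,0.002,-0.002]],"rot":[[0,0,0],[0,0,0],[0,0,0]],"fingers":[10,10,10]}' 35
python3 - <<'E'
from h import *
s,p,R0=st(); print(ws(p),s["force"])
E
```

```text
time_s: 4.5
ee_pos: [0.5499, 0.3397, 0.1244]
orientation: [0.194, 0.615, 0.729, 0.229]
force: [9.4, -3.3, -10.1]
finger_gap: 0.0347
time_s: 4.8
ee_pos: [0.5512, 0.3399, 0.1282]
orientation: [0.194, 0.615, 0.728, 0.23]
force: [4.4, -4.4, -6.6]
finger_gap: 0.035
[0.12220472 0.07381981 0.1282258 ] [ 4.3505067  -4.4221735  -6.56231761]
```

```bash
python3 -m crank '{"linear":[[0,0.002,-0.003],[0,0.003,-0.004],[0,0.003,-0.004]],"rot":[[0,0,0],[0,0,0],[0,0,0]],"fingers":[10,10,10]}' 35
python3 - <<'E'
from h import *
s,p,R0=st(); print(ws(p),s["force"])
E
```

```text
time_s: 5.1
ee_pos: [0.5526, 0.3401, 0.1331]
orientation: [0.194, 0.615, 0.728, 0.231]
force: [12.9, -1.4, -13.9]
finger_gap: 0.0347
[0.12354328 0.07374803 0.13311812] [ 12.8518706   -1.43868739 -13.86697976]
```

```bash
python3 -m crank '{"linear":[[0,0,0],[0,0,0],[0,0,-0.03],[0,0,-0.07],[0,0,-0.11]],"rot":[[0,0,0],[0,0,0],[0,0,0],[0,0,0],[0,0,0]],"fingers":[60,60,60,60,60]}'
python3 w.py pics/w3.png
python3 - <<'E'
from h import *
c=cam("scene"); im,d=bot.grab_frame("scene"); m=bot.cut_out("scene","carrier")[0]["mask"]; W=cloud(c,d); im=im.astype(int)
o=(im[...,0]>170)&(im[...,1]<130)&(im[...,2]<90); v,u=np.nonzero(o&(np.mgrid[0:420,0:560][1]<300)); print("pad now",ws(np.nanmedian(W[v,u],0)))
p=W[m]; t=p[abs(p[:,2]-.016)<.008]; print("disc",t[:,:2].min(0),t[:,:2].max(0),cv2.minEnclosingCircle(t[:,:2].astype(np.float32)))
b=p[p[:,2]>.03]; print("bar",len(b),b.mean(0)); tt=b[b[:,2]>.05]; print(len(tt),cv2.minAreaRect(tt[:,:2].astype(np.float32)))
E
```

```text
time_s: 5.6
ee_pos: [0.4877, 0.3337, 0.2268]
orientation: [0.193, 0.613, 0.729, 0.234]
force: [0.9, 0.3, 0.5]
finger_gap: 0.0517
[0.4877485  0.33367414 0.22683906] [0.05855942 0.07834072 0.22683906] [0.87828155 0.30213194 0.50806766]
pad now [0.11963438 0.0717451  0.13889298]
disc [ 0.43404664 -0.51997064] [ 0.54428295 -0.41347102] ((0.4885760247707367, -0.4658747613430023), 0.05648987740278244)
bar 182 [ 0.48551105 -0.46779024  0.0507317 ]
116 ((0.48837554454803467, -0.4650219678878784), (0.020758211612701416, 0.05086660012602806), 33.52305603027344)
```

View pics/w3.png

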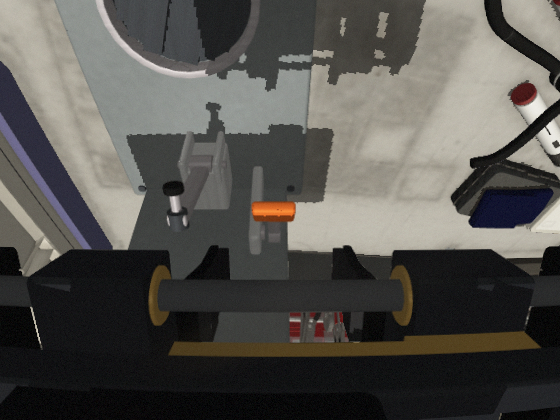

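The presser is up, with its foot at (173,188), and the raised pad at (273,211) measures z ≈ 0.139. Next, the transfer to the carrier, after checking the corridor for obstacles.

```bash
python3 - <<'E'
from h import *
f=np.load("scene.npz"); W=cloud(cam("scene"),f["d"]).reshape(-1,3); W=W[~np.isnan(W[:,0])]
for y in np.arange(-.6,.2,.1):
    print(round(y,1),[round(float(np.max(W[(W[:,1]>y)&(W[:,1]<y+.1)&(W[:,0]>x)&(W[:,0]<x+.05)][:,2],initial=-1)),2) for x in np.arange(.3,.75,.05)])
def Rv(deg):
    a=np.radians(deg); x=[np.cos(a),np.sin(a),0]; return R.from_matrix(np.c_[x,np.cross([0,0,-1],x),[0,0,-1]])
for t,r in [([.43,.22,.30],Rv(85)),([.45,-.05,.30],Rv(60)),([.487,-.465,.2],Rv(33.5))]: print(rel(t,r))
E
cat >> h.py <<'E'
def Rv(deg):
    a=np.radians(deg); x=[np.cos(a),np.sin(a),0]; return R.from_matrix(np.c_[x,np.cross([0,0,-1],x),[0,0,-1]])
E
```

```text
-0.6 [0.01, 0.04, 0.04, 0.02, 0.02, 0.02, 0.03, 0.01, 0.01]
-0.5 [0.01, 0.04, 0.04, 0.06, 0.06, 0.01, 0.03, 0.03, 0.03]
-0.4 [0.01, 0.01, 0.01, 0.01, 0.01, 0.01, 0.01, 0.01, 0.03]
-0.3 [0.01, 0.01, 0.01, 0.01, 0.11, 0.13, 0.14, 0.14, 0.14]
-0.2 [0.01, 0.01, 0.01, 0.11, 0.18, 0.2, 0.21, 0.22, 0.23]
-0.1 [0.01, 0.01, 0.01, 0.01, 0.15, 0.17, 0.18, 0.18, 0.21]
-0.0 [0.01, 0.02, 0.02, 0.12, 0.15, 0.17, 0.18, 0.19, 0.21]
0.1 [0.01, 0.02, 0.03, 0.04, 0.02, 0.28, 0.28, 0.28, 0.2]
(array([-0.1029, -0.0221, -0.1031]), array([ 0.6175, -0.0912,  0.252 ]))
(array([-0.3722, -0.043 , -0.1213]), array([ 0.5932, -0.2265,  0.6738]))
(array([-0.7882, -0.1286, -0.0645]), array([ 0.5443, -0.3693,  1.1199]))
```

```bash
python3 -m crank '{"linear":[[-0.01,-0.005,-0.035],[-0.03,-0.01,-0.06],[-0.05,-0.015,-0.08],[-0.075,-0.02,-0.09],[-0.103,-0.022,-0.103]],"rot":[[0.12,-0.02,0.05],[0.25,-0.04,0.1],[0.37,-0.055,0.15],[0.5,-0.07,0.2],[0.617,-0.09,0.25]],"fingers":[60,60,60,60,60]}'
python3 - <<'E'
from h import *
for t,r in [([.45,-.02,.30],Rv(62)),([.455,-.25,.30],Rv(45)),([.487,-.465,.2],Rv(33.5))]: print(rel(t,r))
E
```

```text
time_s: 6.25
ee_pos: [0.4304, 0.2174, 0.2966]
orientation: [-0.001, 0.738, 0.675, -0.005]
force: [0.5, -0.3, -1.1]
finger_gap: 0.0521
(array([-0.2347,  0.0406, -0.0023]), array([-0.0066,  0.0075,  0.3994]))
(array([-0.4633,  0.0661, -0.0011]), array([-0.0055,  0.0085,  0.6961]))
(array([-0.674 ,  0.118 ,  0.0997]), array([-0.0047,  0.0091,  0.8968]))
```

```bash
python3 -m crank '{"linear":[[-0.047,0.008,0],[-0.094,0.016,0],[-0.141,0.024,0],[-0.188,0.032,0],[-0.235,0.04,0]],"rot":[[0,0,0.08],[0,0,0.16],[0,0,0.24],[0,0,0.32],[-0.006,0.008,0.4]],"fingers":[60,60,60,60,60]}'
python3 - <<'E'
from h import *
for t,r in [([.455,-.25,.30],Rv(45)),([.487,-.465,.2],Rv(33.5))]: print(rel(t,r))
E
```

```text
time_s: 6.75
ee_pos: [0.4498, -0.0224, 0.297]
orientation: [0.002, 0.858, 0.514, 0.001]
force: [0.3, -0.2, -0.8]
finger_gap: 0.0524
(array([-0.1981,  0.1122, -0.0026]), array([ 0.004 , -0.0008,  0.2931]))
(array([-0.3725,  0.2416,  0.0979]), array([ 0.0039, -0.0012,  0.4938]))
```

```bash
python3 -m crank '{"linear":[[-0.042,0.023,0],[-0.083,0.047,0],[-0.125,0.07,0],[-0.165,0.094,0],[-0.205,0.118,0.005]],"rot":[[0,0,0.06],[0,0,0.12],[0,0,0.18],[0,0,0.24],[0,0,0.3]],"fingers":[60,60,60,60,60]}'
python3 - <<'E'
from h import *
for t,r in [([.487,-.465,.2],Rv(33.5))]: print(rel(t,r))
E
```

```text
time_s: 7.25
ee_pos: [0.4575, -0.2596, 0.2931]
orientation: [0.002, 0.925, 0.38, 0.002]
force: [1.0, -0.2, -0.6]
finger_gap: 0.0523
(array([-0.1235,  0.1664,  0.0939]), array([ 0.0054, -0.002 ,  0.1945]))
```

```bash
python3 -m crank '{"linear":[[-0.026,0.035,0.015],[-0.052,0.07,0.03],[-0.078,0.105,0.05],[-0.1,0.137,0.07],[-0.1235,0.166,0.094]],"rot":[[0,0,0.04],[0,0,0.08],[0,0,0.12],[0,0,0.16],[0,0,0.195]],"fingers":[60,60,60,60,60]}'
python3 -m crank '{"linear":[[0,0,0],[0,0,0]],"rot":[[0,0,0],[0,0,0]],"fingers":[60,60]}'
python3 w.py pics/w4.png
cat > carr.py <<'E'
from h import *
import pickle
c=pickle.load(open("wc.pkl","rb")); f=np.load("wrist.npz"); W=cloud(c,f["d"])
m=bot.cut_out("wrist","carrier")[0]; print(m["conf"],m["bbox"]); p=W[m["mask"]]; p=p[~np.isnan(p[:,0])]
t=p[abs(p[:,2]-.016)<.006]; print("disc",cv2.minEnclosingCircle(t[:,:2].astype(np.float32)),np.median(t[:,2]))
b=p[abs(p[:,2]-.057)<.006]; print(len(b)); r=cv2.minAreaRect(b[:,:2].astype(np.float32)); print("bar",r,np.median(b[:,2]))
E
python3 carr.py
```

```text
time_s: 7.75
ee_pos: [0.4874, -0.4644, 0.1974]
orientation: [0.002, 0.957, 0.289, 0.0]
force: [0.8, 0.1, 0.3]
finger_gap: 0.052
time_s: 7.95
ee_pos: [0.4853, -0.4631, 0.197]
orientation: [0.001, 0.958, 0.288, -0.001]
force: [0.2, -0.5, 0.8]
finger_gap: 0.0524
[ 0.48533338 -0.46308536  0.19696225] [-0.0778336  -0.70666149  0.19696225] [ 0.21728613 -0.54194261  0.80040174]
0.56 [228.9, 143.2, 110.0, 104.8]
disc ((0.4900350868701935, -0.4650363326072693), 0.05507894977927208) 0.01580224609124295
1091
bar ((0.49012506008148193, -0.46514827013015747), (0.01795763149857521, 0.05207197740674019), 35.66651916503906) 0.05617520926628658
```

View pics/w4.png

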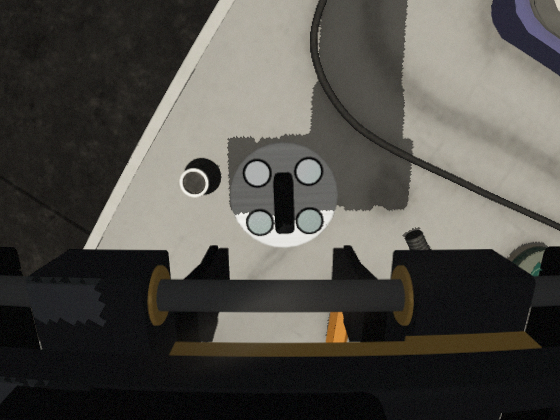

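The carrier is centred at about (283,195) with its bar near vertical in the image, and the loupe at (198,180) is clear of the fingers. I'll descend and grip.

Run:
```python
from h import *
for t,r in [([.49,-.465,.024],Rv(35.7))]: print(rel(t,r))
```

```text
(array([0.0006, 0.0039, 0.1754]), array([ 0.0032, -0.0014, -0.0357]))
```

```bash
python3 -m crank '{"linear":[[0.001,0.004,0.045],[0.001,0.004,0.09],[0.001,0.004,0.135],[0.001,0.004,0.16],[0.001,0.004,0.171]],"rot":[[0.003,0,-0.036],[0.003,0,-0.036],[0.003,0,-0.036],[0.003,0,-0.036],[0.003,0,-0.036]],"fingers":[60,60,60,60,60]}'
python3 -m crank '{"linear":[[0,0,0],[0,0,0],[0,0,0],[0,0,0],[0,0,0]],"rot":[[0,0,0],[0,0,0],[0,0,0],[0,0,0],[0,0,0]],"fingers":[60,30,5,5,5]}' 30
python3 - <<'E'
from h import *
print(st()[1:])
E
```

```text
time_s: 8.55
ee_pos: [0.4898, -0.4627, 0.0264]
orientation: [-0.002, 0.952, 0.307, 0.0]
force: [0.6, -0.0, 0.8]
finger_gap: 0.0521
time_s: 9.05
ee_pos: [0.4894, -0.466, 0.0289]
orientation: [0.0, 0.952, 0.306, 0.001]
force: [0.1, -0.3, 0.7]
finger_gap: 0.028
(array([ 0.48938223, -0.46599596,  0.02888394]), Rotation.from_matrix(array([[ 8.13055461e-01,  5.82184731e-01,  1.32521893e-03],
                            [ 5.82185094e-01, -8.13056271e-01,  1.32771391e-04],
                            [ 1.15477503e-03,  6.63572200e-04, -9.99999113e-01]])))
```

```bash
python3 -m crank '{"linear":[[0,0,0],[0,0,0],[0,0,-0.01],[0,0,-0.05],[0,0,-0.10]],"rot":[[0,0,0],[0,0,0],[0,0,0],[0,0,0],[0,0,0]],"fingers":[0,0,0,0,0]}' 40
python3 - <<'E'
from h import *
print(st()[1])
for t,r in [([.455,-.25,.26],Rv(47)),([.44,-.02,.29],Rv(62)),([.4425,.246,.12],Rv(80.8))]: print(rel(t,r))
E
```

```text
time_s: 9.55
ee_pos: [0.4873, -0.4638, 0.1261]
orientation: [-0.003, 0.952, 0.306, -0.002]
force: [0.3, -0.9, -2.6]
finger_gap: 0.0177
[ 0.48726453 -0.46378031  0.12612612]
(array([ 0.098 , -0.1936, -0.1326]), array([-0.0073,  0.0009, -0.1992]))
(array([ 0.2196, -0.3896, -0.1614]), array([-7.40e-03, -1.00e-04, -4.61e-01]))
(array([ 0.3767, -0.6032,  0.0099]), array([-0.0074, -0.0013, -0.7891]))
```

```bash
python3 -m crank '{"linear":[[0,0,-0.045],[0.015,-0.03,-0.09],[0.035,-0.065,-0.125],[0.055,-0.105,-0.15],[0.075,-0.145,-0.165]],"rot":[[0,0,0],[-0.007,0,-0.05],[-0.007,0,-0.1],[-0.007,0,-0.15],[-0.007,0,-0.2]],"fingers":[0,0,0,0,0]}'
python3 - <<'E'
from h import *
print(st()[1])
for t,r in [([.44,-.10,.29],Rv(58)),([.4425,.246,.12],Rv(80.8))]: print(rel(t,r))
E
```

```text
time_s: 10.05
ee_pos: [0.4658, -0.311, 0.2921]
orientation: [0.004, 0.917, 0.399, 0.002]
force: [1.4, 1.2, -2.1]
finger_gap: 0.0177
[ 0.46582195 -0.31097287  0.29212313]
(array([ 0.1368, -0.1627,  0.0008]), array([ 0.0078,  0.0009, -0.1914]))
(array([ 0.3917, -0.398 ,  0.169 ]), array([ 0.0075,  0.0024, -0.5893]))
```

```bash
python3 -m crank '{"linear":[[0.033,-0.034,0],[0.066,-0.068,0],[0.099,-0.102,0],[0.132,-0.136,0],[0.165,-0.168,0]],"rot":[[0,0,-0.05],[0,0,-0.1],[0,0,-0.15],[0,0,-0.2],[0,0,-0.25]],"fingers":[0,0,0,0,0]}'
python3 - <<'E'
from h import *
print(st()[1])
for t,r in [([.4425,.246,.12],Rv(80.8))]: print(rel(t,r))
E
```

```text
time_s: 10.55
ee_pos: [0.4548, -0.0743, 0.2895]
orientation: [0.003, 0.86, 0.511, 0.001]
force: [0.5, -0.4, -3.8]
finger_gap: 0.0175
[ 0.45484651 -0.07431758  0.2894821 ]
(array([ 0.2756, -0.1648,  0.1684]), array([ 0.0057,  0.0015, -0.3374]))
```

```bash
python3 -m crank '{"linear":[[0.042,-0.025,0],[0.083,-0.05,0],[0.125,-0.075,0],[0.167,-0.1,0.01],[0.208,-0.125,0.035]],"rot":[[0.005,0,-0.05],[0.005,0,-0.1],[0.005,0,-0.15],[0.005,0,-0.2],[0.005,0,-0.25]],"fingers":[0,0,0,0,0]}'
python3 - <<'E'
from h import *
print(st()[1])
for t,r in [([.4428,.2466,.11],Rv(80.8))]: print(rel(t,r))
E
```

```text
time_s: 11.05
ee_pos: [0.4467, 0.1652, 0.2567]
orientation: [0.001, 0.789, 0.614, 0.001]
force: [0.1, 0.5, -2.8]
finger_gap: 0.0178
[0.4467296  0.16519415 0.25667133]
(array([ 0.0778, -0.0242,  0.1467]), array([ 0.0034, -0.0008, -0.0868]))
```

```bash
python3 -m crank '{"linear":[[0.026,-0.008,0.03],[0.052,-0.016,0.065],[0.078,-0.024,0.1],[0.078,-0.024,0.135],[0.078,-0.024,0.145]],"rot":[[0.003,0,-0.03],[0.003,0,-0.06],[0.003,0,-0.085],[0.003,0,-0.085],[0.003,0,-0.085]],"fingers":[0,0,0,0,0]}'
python3 -m crank '{"linear":[[0,0,0],[0,0,0]],"rot":[[0,0,0],[0,0,0]],"fingers":[0,0]}'
python3 w.py pics/w5.png
python3 - <<'E'
from h import *
import pickle
from scipy.optimize import least_squares
s,p,R0=st(); print(p,R0.as_matrix()[:,0],s["force"])
c=pickle.load(open("wc.pkl","rb")); f=np.load("wrist.npz"); W=cloud(c,f["d"])
w=W[~np.isnan(W[...,0])]
def circ(z0,tol,r0,C,band):
    for k in range(4):
        r=np.hypot(*(w[:,:2]-C).T); q=w[(abs(w[:,2]-z0)<tol)&(abs(r-r0)<band)][:,:2]
        x=least_squares(lambda x:np.hypot(*(q-x[:2]).T)-r0,C,loss="soft_l1",f_scale=.002).x; C=x
    return C,len(q)
print("ring",circ(.03,.004,.061,np.array([.4428,.2466]),.006))
zc=p[2]-.029+.016
q=w[(abs(w[:,2]-zc)<.006)&(np.hypot(*(w[:,:2]-p[:2]).T)<.07)]; print("disc",cv2.minEnclosingCircle(q[:,:2].astype(np.float32)),np.median(q[:,2]),zc,len(q))
E
```

```text
time_s: 11.55
ee_pos: [0.4391, 0.2423, 0.1059]
orientation: [-0.0, 0.762, 0.647, -0.006]
force: [-0.3, -1.5, -2.8]
finger_gap: 0.0177
time_s: 11.75
ee_pos: [0.4435, 0.2436, 0.1116]
orientation: [-0.0, 0.763, 0.646, -0.001]
force: [0.5, -0.3, -2.8]
finger_gap: 0.0178
[0.44346561 0.24356745 0.11160029] [-0.00024823 -0.00303402  0.11160029] [ 0.54606784 -0.25814367 -2.84661555]
[0.44381792 0.24397003 0.112121  ] [1.65367245e-01 9.86232037e-01 2.09919330e-04] [-0.72563111  0.13379627 -1.84988967]
ring (array([0.44541243, 0.24601524]), 1973)
disc ((0.44409531354904175, 0.24377313256263733), 0.05536922812461853) 0.09932856448999679 0.0991209997173476 13937
```

View pics/w5.png

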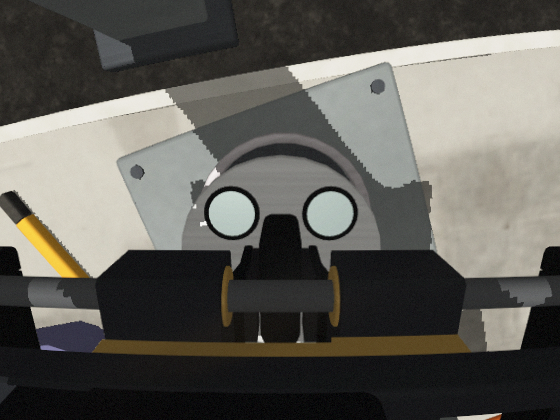

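The near rim of the ring shows just beyond the held disc, at (288,135). The two centre estimates agree within about 3 mm, so I'm lowering in the middle of them.

```bash
python3 - <<'E'
from h import *
for t,r in [([.444,.2463,.056],Rv(80.8))]: print(rel(t,r))
E
python3 -m crank '{"linear":[[0.002,0,0.02],[0.0025,0,0.04],[0.0025,0,0.05],[0.0025,0,0.056],[0.0025,0,0.056]],"rot":[[0,0,0],[0,0,0],[0,0,0],[0,0,0],[0,0,0]],"fingers":[0,0,0,0,0]}'
python3 - <<'E'
from h import *
s,p,R0=st(); print(p,s["force"],s["wrist_torque"])
E
```

```text
(array([ 0.0023, -0.0002,  0.0561]), array([-0.0002, -0.0002, -0.0056]))
time_s: 12.3
ee_pos: [0.4427, 0.2462, 0.0543]
orientation: [-0.0, 0.763, 0.646, -0.002]
force: [-1.2, -0.5, -2.1]
finger_gap: 0.0177
[0.44269915 0.24622551 0.05429329] [-1.19913613 -0.49105287 -2.11064357] [ 0.01859405 -0.00048112  0.00480645]
```

```bash
python3 -m crank '{"linear":[[0,0,0.003],[0,0,0.006],[0,0,0.008],[0,0,0.008]],"rot":[[0,0,0],[0,0,0],[0,0,0],[0,0,0]],"fingers":[0,0,0,0]}'
python3 - <<'E'
from h import *
s,p,R0=st(); print(p,s["force"],s["wrist_torque"])
E
```

```text
time_s: 12.7
ee_pos: [0.4423, 0.2462, 0.0458]
orientation: [-0.0, 0.763, 0.647, -0.002]
force: [0.1, -0.2, -2.9]
finger_gap: 0.0178
[0.44228393 0.2462431  0.04582676] [ 0.12699164 -0.19156801 -2.85868035] [-0.01470049  0.0283152  -0.06251355]
```

The key is already below bed level with no contact force, so it's entering the slot. I'll continue to home.

```bash
python3 -m crank '{"linear":[[0,0,0.002],[0,0,0.004],[0,0,0.005],[0,0,0.005]],"rot":[[0,0,0],[0,0,0],[0,0,0],[0,0,0]],"fingers":[0,0,0,0]}'
python3 - <<'E'
from h import *
s,p,R0=st(); print(p,s["force"],s["wrist_torque"])
E
```

```text
time_s: 13.1
ee_pos: [0.4426, 0.2466, 0.0421]
orientation: [-0.0, 0.763, 0.647, -0.002]
force: [-3.3, -0.7, 5.4]
finger_gap: 0.0176
[0.44255536 0.2465533  0.04206609] [-3.31125378 -0.69350665  5.40149155] [-0.54739901  0.57769676  0.05112298]
```

```bash
python3 -m crank '{"linear":[[0,0,-0.001],[0,0,-0.001],[0,0,-0.001],[0,0,-0.03],[0,0,-0.075]],"rot":[[0,0,0],[0,0,0],[0,0,0],[0,0,0],[0,0,0]],"fingers":[45,45,45,45,45]}'
python3 -m crank '{"linear":[[0,-0.04,-0.04],[0,-0.07,-0.08],[0,-0.08,-0.1],[0,-0.08,-0.1]],"rot":[[0,0,0],[0,0,0],[0,0,0],[0,0,0]],"fingers":[45,45,45,45]}'
python3 w.py pics/w6.png
python3 - <<'E'
from h import *
import pickle
c=pickle.load(open("wc.pkl","rb")); f=np.load("wrist.npz"); W=cloud(c,f["d"])
w=W[~np.isnan(W[...,0])]; r=np.hypot(w[:,0]-.4435,w[:,1]-.2464)
d=w[(r<.052)&(w[:,2]<.04)]; A=np.c_[d[:,:2]-[.4435,.2464],np.ones(len(d))]; 
for k in range(3):
    x=np.linalg.lstsq(A,d[:,2],rcond=None)[0]; e=abs(A@x-d[:,2]); A,d=A[e<.003],d[e<.003]
print("disc plane",x,len(d),"rim z",np.median(w[(abs(r-.061)<.003)&(abs(w[:,2]-.03)<.01)][:,2]))
b=w[(r<.04)&(w[:,2]>.05)&(w[:,2]<.08)]; R_=cv2.minAreaRect(b[:,:2].astype(np.float32)); print("bar",np.median(b[:,2]),R_)
E
```

```text
time_s: 13.6
ee_pos: [0.4405, 0.2451, 0.114]
orientation: [-0.0, 0.763, 0.647, -0.005]
force: [1.9, 0.2, -1.0]
finger_gap: 0.0382
time_s: 14.0
ee_pos: [0.3641, 0.2622, 0.2204]
orientation: [-0.001, 0.762, 0.648, 0.002]
force: [1.0, 0.3, 0.0]
finger_gap: 0.0393
[0.36405449 0.26216437 0.22036203] [-0.07540009  0.02865464  0.22036203] [0.97969952 0.25867223 0.00436935]
disc plane [ 0.11960146 -0.00040729  0.02990308] 332 rim z 0.02928240819480074
bar 0.06991628528651142 ((0.43079403042793274, 0.249102383852005), (0.017931867390871048, 0.028837842866778374), 80.64405059814453)
```

View pics/w6.png

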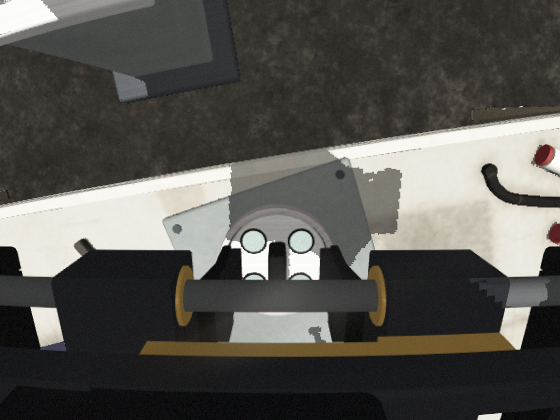

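The carrier sits in the ring at about (277,255). Its bar top is at z ≈ 0.070 (home is 0.071, merely on the bed would be 0.077). Now the lever: tilt 40° with the fingers closed, pressing from above on the pad's outer side.

Run:
```python
from h import *
for t in ([.055,.085,.225],): print(rel(sw(t),Rtilt(40)))
```

```text
(array([ 0.0969,  0.1045, -0.0067]), array([-0.6913,  0.1143, -0.3186]))
```

```bash
python3 -m crank '{"linear":[[0.02,0.01,-0.02],[0.04,0.03,-0.03],[0.06,0.05,-0.03],[0.075,0.07,-0.02],[0.085,0.09,-0.01]],"rot":[[-0.13,0.02,-0.06],[-0.26,0.04,-0.12],[-0.39,0.06,-0.18],[-0.52,0.085,-0.24],[-0.63,0.1,-0.29]],"fingers":[0,0,0,0,0]}'
python3 -m crank '{"linear":[[0,0,0],[0,0,0]],"rot":[[-0.06,0,-0.03],[-0.06,0,-0.03]],"fingers":[0,0]}'
python3 - <<'E'
from h import *
print(ws(st()[1]))
for t in ([.055,.085,.225],[.128,.085,.150]): print(rel(sw(t),Rtilt(40)))
E
```

```text
time_s: 14.55
ee_pos: [0.4669, 0.33, 0.2245]
orientation: [0.204, 0.623, 0.717, 0.237]
force: [2.2, -1.1, -0.5]
finger_gap: 0.0071
time_s: 14.75
ee_pos: [0.4651, 0.3271, 0.2213]
orientation: [0.226, 0.607, 0.72, 0.25]
force: [0.2, -0.4, -0.4]
finger_gap: 0.001
[0.03516467 0.07561512 0.22133444]
(array([0.0094, 0.0177, 0.0096]), array([-0.0108,  0.0203,  0.0077]))
(array([0.0115, 0.0266, 0.1138]), array([-0.0108,  0.0203,  0.0077]))
```

```bash
cat > chk.py <<'E'
from h import *
import pickle
c=pickle.load(open("wc.pkl","rb")); f=np.load("wrist.npz"); W=cloud(c,f["d"])
w=W[~np.isnan(W[...,0])]; r=np.hypot(w[:,0]-.4432,w[:,1]-.2464)
d=w[(r<.052)&(r>.03)&(abs(w[:,2]-.03)<.012)]; A=np.c_[d[:,:2]-[.4432,.2464],np.ones(len(d))]
for k in range(4):
    x=np.linalg.lstsq(A,d[:,2],rcond=None)[0]; e=abs(A@x-d[:,2]); A,d=A[e<.003],d[e<.003]
print("disc plane",x,len(d),"rim z",np.median(w[(abs(r-.061)<.003)&(abs(w[:,2]-.03)<.01)][:,2]))
b=w[(r<.035)&(w[:,2]>.06)&(w[:,2]<.085)]; print("bar",len(b),np.median(b[:,2]) if len(b) else 0, cv2.minAreaRect(b[:,:2].astype(np.float32)) if len(b)>5 else 0)
E
python3 w.py pics/w7.png; python3 chk.py
python3 -m crank '{"linear":[[0.011,0.015,0.02],[0.011,0.026,0.05],[0.011,0.026,0.08],[0.011,0.026,0.105],[0.011,0.026,0.114]],"rot":[[-0.01,0.02,0.008],[-0.01,0.02,0.008],[-0.01,0.02,0.008],[-0.01,0.02,0.008],[-0.01,0.02,0.008]],"fingers":[0,0,0,0,0]}'
python3 - <<'E'
from h import *
s,p,R0=st(); print(ws(p),s["force"])
for t in ([.128,.085,.150],[.126,.085,.10],[.128,.085,.077]): print(rel(sw(t),Rtilt(40)))
E
```

```text
[0.46514548 0.32705245 0.22133444] [0.03516467 0.07561512 0.22133444] [ 0.15658723 -0.41053356 -0.3823405 ]
disc plane [0.00407655 0.00075545 0.03003622] 4221 rim z 0.029171578193926267
bar 1906 0.07015159925814829 ((0.4422726035118103, 0.24696971476078033), (0.018638893961906433, 0.05195284262299538), 80.06094360351562)
time_s: 15.3
ee_pos: [0.5585, 0.3517, 0.1522]
orientation: [0.22, 0.608, 0.716, 0.262]
force: [0.4, -1.0, -0.5]
finger_gap: 0.0004
[0.13128991 0.08417301 0.1521772 ] [ 0.36453365 -0.98901367 -0.45608844]
(array([ 0.0008, -0.0039, -0.0005]), array([ 0.0011,  0.001 , -0.0062]))
(array([ 0.0006, -0.0376,  0.0365]), array([ 0.0011,  0.001 , -0.0062]))
(array([ 0.0006, -0.0509,  0.0554]), array([ 0.0011,  0.001 , -0.0062]))
```

The disc is level at z = 0.0300, flush with the 0.030 rim. Pressing the lever down.

```bash
python3 -m crank '{"linear":[[0,-0.008,0.005],[0,-0.014,0.011],[0,-0.021,0.018],[0,-0.028,0.026],[0,-0.035,0.034]],"rot":[[0,0,0],[0,0,0],[0,0,0],[0,0,0],[0,0,0]],"fingers":[0,0,0,0,0]}'
python3 - <<'E'
from h import *
s,p,R0=st(); print(ws(p),s["force"])
for t in ([.128,.085,.077],): print(rel(sw(t),Rtilt(40)))
E
```

```text
time_s: 15.8
ee_pos: [0.5526, 0.3541, 0.1075]
orientation: [0.22, 0.607, 0.716, 0.266]
force: [-2.7, -0.2, 3.9]
finger_gap: 0.0005
[0.12593538 0.08760739 0.1075381 ] [-2.67405537 -0.23618688  3.86336494]
(array([-0.0028, -0.0182,  0.0246]), array([ 0.0063, -0.0046, -0.0055]))
```

```bash
python3 -m crank '{"linear":[[-0.001,-0.005,0.006],[-0.001,-0.01,0.012],[-0.001,-0.014,0.018],[-0.001,-0.018,0.024],[-0.001,-0.018,0.024]],"rot":[[0,0,0],[0,0,0],[0,0,0],[0,0,0],[0,0,0]],"fingers":[0,0,0,0,0]}'
python3 -m crank '{"linear":[[0,-0.001,0.002],[0,-0.002,0.003],[0,-0.002,0.003]],"rot":[[0,0,0],[0,0,0],[0,0,0]],"fingers":[0,0,0]}'
python3 - <<'E'
from h import *
s,p,R0=st(); print(ws(p),s["force"])
E
```

```text
time_s: 16.3
ee_pos: [0.5551, 0.3539, 0.0778]
orientation: [0.22, 0.606, 0.716, 0.266]
force: [-0.5, 0.8, 3.2]
finger_gap: 0.0006
time_s: 16.6
ee_pos: [0.5557, 0.3543, 0.0764]
orientation: [0.221, 0.606, 0.716, 0.267]
force: [-9.4, -3.4, 17.1]
finger_gap: 0.0002
[0.12900049 0.08720975 0.07642786] [-9.43234616 -3.36339185 17.11306855]
```

```bash
python3 -m crank '{"linear":[[0,-0.0015,0.002],[0,-0.002,0.003],[0,-0.002,0.003]],"rot":[[0,0,0],[0,0,0],[0,0,0]],"fingers":[0,0,0]}'
python3 - <<'E'
from h import *
s,p,R0=st(); print(ws(p),s["force"])
E
```

```text
time_s: 16.9
ee_pos: [0.5562, 0.3547, 0.0754]
orientation: [0.222, 0.606, 0.715, 0.268]
force: [-24.4, -11.4, 36.8]
finger_gap: 0.0007
[0.12958417 0.08758697 0.07544829] [-24.35467267 -11.35273751  36.79297718]
```

Firm stop: the force rose with about 1 mm of travel. Retreating, then a check.

```bash
python3 -m crank '{"linear":[[0,0.002,-0.01],[0,0.002,-0.04],[0,-0.01,-0.08],[0,-0.02,-0.12],[0,-0.03,-0.14]],"rot":[[0,0,0],[0,0,0],[0,0,0],[0,0,0],[0,0,0]],"fingers":[0,0,0,0,0]}'
python3 -m crank '{"linear":[[0,-0.03,-0.03],[0,-0.06,-0.05],[0,-0.06,-0.05]],"rot":[[0,0,0],[0,0,0],[0,0,0]],"fingers":[0,0,0]}'
python3 w.py pics/w8.png; python3 chk.py
python3 - <<'E'
from h import *
import pickle
def orange(c,im,d,n):
    W=cloud(c,d); im=im.astype(int); q=ws(W.reshape(-1,3)).reshape(W.shape)
    o=(im[...,0]>170)&(im[...,1]<140)&(im[...,2]<90)&(abs(q[...,0]-.12)<.04)&(abs(q[...,1]-.075)<.04); print(n,"pad",o.sum(),np.nanpercentile(q[o],[5,50,95],axis=0).round(4).tolist())
f=np.load("wrist.npz"); orange(pickle.load(open("wc.pkl","rb")),f["im"],f["d"],"wrist")
im,d=bot.grab_frame("side"); orange(cam("side"),im,d,"side"); f=np.load("side.npz"); orange(cam("side"),f["im"],f["d"],"side before")
for t in ["marker","loupe"]:
    im,d=bot.grab_frame("scene"); m=bot.cut_out("scene",t)
    if m: print(t,np.nanmedian(cloud(cam("scene"),d)[m[0]["mask"]],0).round(3))
E
```

```text
time_s: 17.4
ee_pos: [0.4413, 0.3337, 0.1583]
orientation: [0.22, 0.607, 0.716, 0.265]
force: [1.2, 0.7, -0.6]
finger_gap: 0.0004
time_s: 17.7
ee_pos: [0.3626, 0.3198, 0.1549]
orientation: [0.22, 0.605, 0.718, 0.264]
force: [0.2, 0.0, 0.9]
finger_gap: 0.0005
[0.36255329 0.31979995 0.15485796] [-0.06718579  0.08572161  0.15485796] [0.19832336 0.02230549 0.86383177]
disc plane [ 0.00182684 -0.00107444  0.0301525 ] 4674 rim z 0.02886870395412783
bar 994 0.07001836993832156 ((0.44186270236968994, 0.2465699166059494), (0.017629243433475494, 0.052281804382801056), 80.3862075805664)
wrist pad 0 [nan, nan, nan]
side pad 55 [[0.1213, 0.06, 0.0689], [0.1291, 0.0768, 0.0737], [0.1367, 0.0912, 0.0777]]
side before pad 56 [[0.1201, 0.0598, 0.0719], [0.1284, 0.0768, 0.0761], [0.1365, 0.0921, 0.0792]]
marker [0.588 0.251 0.059]
loupe [ 0.401 -0.5    0.03 ]
  return np.nanmean(a, axis, out=out, keepdims=keepdims)
```

View pics/w8.png

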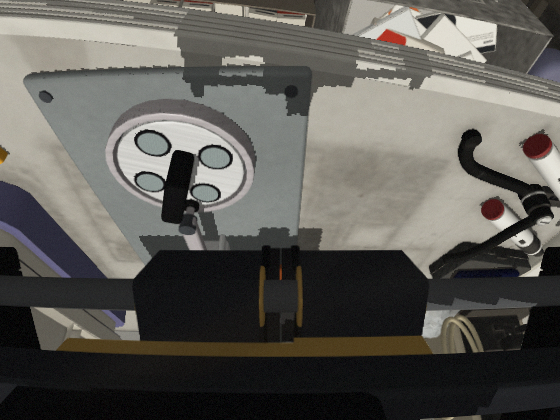

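The foot at (190,208) rests on the flush disc in the ring. The side camera puts the pad at z ≈ 0.074, fully down, and the robot is clear. The marker hit at (0.588, 0.251) is the stand, a false detection. I'm handing in.

```bash
python3 -c "
from workcell import bot
print(bot.close_job(), bot.read_state()['time_s'])"
```

```text
the job is handed in; nothing more can be done
the job is handed in; nothing more can be done
```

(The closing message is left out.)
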